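Clamp the hall torch in its rack

ROBOT

A 7-joint arm with a two-finger parallel gripper is mounted at the origin on the work surface. World frame = base frame: x ahead of the robot, y to its left, z up, the work surface at z = 0. Lengths are in m, angles in rad, forces in N, time in s.
With the tool pointing down it reaches from about 0.425 to 0.95 m from the base axis. Payload 4.7 kg.
Tool frame: the origin (TCP) lies at the very end of the fingers, on their centre line; the grasp point (between the pads) lies 19 mm behind it (robot.tcp_to_grasp is the y of the grasp point in the tool frame, in m); y points along the fingers, z is the direction in which the jaws open and shut, and the axes are right-handed (so a half turn about y gives the same grasp; the last joint's range is limited). The gripper opens to 85 mm and grips with 20 to 120 N. Pads are 22 mm wide; open, the fingers measure 114 mm over their backs; the gripper's body (76 mm by 85 mm) begins 54 mm behind the grasp point. The pads swing forward as they close: fully open they stand 13 mm farther back than shut.
Start: joints at [1.125, 0.469, -0.049, 1.532, 0.024, 1.141, -0.082], TCP at [0.273, -0.617, 0.231] pointing down, gripper open.
Joint ranges: [-2.59, 2.59], [-0.33, 1.99], [-1.39, 1.29], [0.1, 2.45], [-1.04, 4.18], [0.21, 1.99], [-2.66, 2.66]. Speed limits (rad/s): [2.57, 2.57, 3.14, 3.14, 3.14, 3.14, 3.14].

INTERFACE

Orientations are given as a unit quaternion [x, y, z, w].
In Python, from cell import status, optics, ticket, robot gives the robot as it stands.
- The arm moves only by the shell command python3 -m pendant 'ROWS' [OPENING] [FORCE]. ROWS is JSON, a list of rows, each a list of 2 entries, a list of its own where there are three numbers: the shift along the tool's x, y, z in units of 30 mm (1.0 is 30 mm), then the turn about the tool's y in units of 6 degrees (1.0 is 6 degrees). In form: [[[tx, ty, tz], spin], ...]. A call has 1 to 10 rows; each row is the pose to reach, as a shift and turn from the pose measured when the call began, along the tool's axes at that moment; what a row does not reach only later rows make up. A row lasts 1/8 s, in which the tool goes at most 62.5 mm and 10.7 degrees, less where a joint would pass 70% of its speed; a pose out of reach is approached as far as the arm can. A call with a gripper value outside its range is refused whole. OPENING is the gripper command: -1 is shut, 1 is fully open, values between are in proportion, set as the call begins (- or left out, the last holds). The fingers move at their own pace and stop on an object; FORCE is the grip in N (left out, the last holds). Time passes only in rows, so rows that repeat a pose let the fingers close. It gives the time, the measured TCP pose, the force and the opening at its end, in the units of the state.
- status.sense(): the state, without advancing time (a new reading comes with each control period).
- optics.snapshot(name): name is "scene" or "top"; returns a dict with "pixels" (420x560x3 uint8, red, green, blue), "fx", "fy", "cx", "cy" (pixels), "rvec" (rotation vector, rad) and "tvec" (3), from world to camera coordinates, as OpenCV has them. Camera axes: x right, y down, z forward; pixel columns grow to the right and rows downward; lengths in m; the calibration is good to about 2 mm. A picture is of the moment at which its call begins. There is no depth.
- ticket.finish_job(): hands the job in, once; it reports no verdict.
The state is a dict: "time_s": time; "joint_positions": joint angles; "qvel": joint speeds; "joint_torque": joint torques, N m; "tool_pos": TCP position; "ee_rot": TCP orientation; "force": force on the tool from outside, world axes, zero at the start; "torque": the same for the moment, N m; "grip_width": opening from 0.0 (shut) to 1.0 (fully open).
Only numpy, scipy, OpenCV 4.12 (cv2) and the standard library are available. Lean on these libraries where they do the work, as an engineer would, in place of code of your own. Each camera call takes 0.05 s, during which the arm holds its last target. There are 200 camera calls.

TASK

In the torch rack, loosen the wing set screw on the sliding collar, slide the collar along its rod until its jaw has pushed the torch against the sprung rubber buffer at the far end with a gentle push of about 12 N, and, still pushing, tighten the screw again so that the torch stays clamped when you let go. Never press the torch with more than 25 N, do not drag the collar while its screw is tight, and leave the other things where they are.

Things in the scene. Friction and masses are not known exactly. Their poses are not given: they have to be found in the camera images.
- rack: Fixed wooden base 185 (x) by 340 mm (y), 12 mm thick, turned up to 0.4 rad; origin on the work surface. Its y runs along the steel rod (12 mm thick, axis x = 0, z = 55 mm) from the collar's parking end to the buffer end; z up. The torch lies parallel, axis x = +50, z = 42 mm. Posts at the rod's ends reach z = 70 mm; only the wing stands above 75 mm. A tray on the -x side holds the remote.
- screw (a joint): Turn of the wing screw about its upright axis in rad: 0 tight, grows counter-clockwise seen from above (loosening), range -0.1 to 2.2, starts at 0 to 0.15. It holds the collar with about 30 N at 0, 19 N at 0.4, fading evenly to nothing at 0.9; turning takes up to about 0.2 N m. At 0.4 or less it counts as tight. It stays as left; the wing does not rise.
- wing (a point): Grasp point of the set screw's brass wing, on its upright axis, 100 mm above the work surface. The wing is a flat upright bar 10 mm thick (point x), 34 mm long (point y; along the rod at screw 0), its top 11 mm above this point, its underside 15 mm below, on a 10 mm stem. It turns with the screw and moves with the collar: held by the wing, the loosened collar can be slid too.
- collar: Steel collar on the rod, 34 mm across, 28 mm long, and its jaw: a plate 36 x 36 x 6 mm on an arm. Origin on the rod's axis at the collar's middle, under the screw; axes as the rack's. It starts at rack y = -123 to -73 mm and slides to +7 mm at most, with about 2 N of friction when loose; with the screw tight it holds against about 30 N.
- torch: Loose straight aluminium torch with a rubber grip, 32 mm thick, 150 mm long, about 180 g; lies in two V-blocks along the rack's y. Origin half-way along its axis, y axis towards the lens, which faces the buffer; the jaw meets its tail, at y = -75 mm. It slides lengthwise in the V-blocks with 1 to 3 N.
- remote: Loose blue plastic gate remote 36 x 75 x 13 mm in the rack's tray, to be left alone; origin at its underside.
- bowl: Glass bowl 150 mm across, 50 mm high, with keys in it, to be left alone; origin at its underside.
- dispenser: Steel hand-gel dispenser 68 mm across, 163 mm high, to be left alone; origin at its underside.
- wedge: Wooden stepped doorstop wedge 110 x 40 x 33 mm, to be left alone; origin at its underside.
- case: Black glasses case 65 x 150 x 45 mm, to be left alone; origin at its underside.
- tape: Grey tape measure 65 x 35 x 60 mm, to be left alone; origin at its underside.
- buffer_zone (a point): Fixed point of the rack on the torch's axis, at rack y = 120 mm. A steel cheek near it carries a sprung rubber buffer, a disc 28 mm across: its free face lies anywhere within 10 mm of this point along rack y; it is not measured and must be found by feel. It gives 1 mm per 8 N, up to 5 mm.
- jaw_face (a point): Middle of the jaw's face that meets the torch's tail: on the torch's axis, 3 mm towards rack +y from the collar's middle.
Things that resemble listed ones, but are neither listed nor needed, are in the scene too. There is more than one size of the torch; the job needs the middle-sized.

How it is judged:
On the way, in this order (a step that is already met when the one before it is completed fails the run):
1. the set screw is loosened: turned beyond 0.8 rad (value of joint screw above 0.8 rad), for 0.1 s.
2. the jaw presses the torch against the buffer with 6 to 20 N (contact force between collar and torch between 6 and 20 N), for 0.2 s.
At the end, for the whole second after the job is handed in: The screw is tight again (joint at most 0.4 rad), the torch lies at rest in its V-blocks, along the rack, pushed up to the buffer, and the jaw presses on it with 5 to 20 N, with nothing held (value of joint screw below 0.4 rad and contact force between collar and torch between 5 and 20 N and linear speed of torch below 0.01 m/s and z of torch in the frame of rack between 0.038 and 0.046 m and y of torch in the frame of rack above 0.032 m and angle between the y axis of torch and the y axis of rack, either way round below 0.08 rad); the robot touches nothing.
It fails at once if the jaw presses the torch with more than 25 N (contact force between collar and torch above 25 N).
It fails at once if the collar is dragged along while its screw is tight (value of joint screw below 0.35 rad and linear speed of collar above 0.03 m/s).
It fails at once if another thing is moved more than 20 mm (distance of any of remote, bowl, dispenser, wedge, case, tape from where it was at the start of the episode above 0.02 m).
It also fails if it takes over 61 s, if anything falls off the work surface, if the arm or the gripper's body presses on something with over 40 N, if the wrist force passes 120 N, or if a joint passes its speed limit or range.

## Working session

There is one attempt and no reset: what is moved stays moved. The work goes in short steps, Python scripts to look and compute and a shell command to move; the robot and the scene stay as the last step left them, time stands still between calls to the robot, and variables do not carry over. Pictures are saved under pics/ and viewed, about 8 in all and at most 12, crops included, and the job is handed in when it is done.

```bash
mkdir -p pics; python3 - <<'E'
from cell import status, optics
import cv2,numpy as np
for n in("scene","top"):
    s=optics.snapshot(n); cv2.imwrite(f"pics/{n}0.png",s["pixels"][:,:,::-1]); np.save(f"pics/{n}0.npy",s,allow_pickle=True)
    print(n,s["fx"],s["cx"],s["cy"],s["rvec"],s["tvec"])
st=status.sense();print({k:np.round(v,3) for k,v in st.items()})
E
```

```text
scene 486.7518787897143 279.29949358806954 209.8322909908053 [ 2.01668862  0.69106857 -0.39297352] [-0.50485856 -0.08652283  1.63280496]
top 404.192043034457 274.5546429876939 206.5512137974515 [ 2.15956928 -2.1234987   0.18087727] [0.02090281 0.59740865 1.04354064]
{'time_s': np.float64(0.1), 'joint_positions': array([ 1.125,  0.469, -0.049,  1.534,  0.024,  1.141, -0.082]), 'qvel': array([-0.001, -0.003, -0.002, -0.004,  0.   , -0.001, -0.   ]), 'joint_torque': array([ 2.0000e-03, -5.1152e+01, -4.6000e-02, -2.3839e+01,  1.1000e-02,
        4.0000e-03, -0.0000e+00]), 'tool_pos': array([ 0.273, -0.617,  0.23 ]), 'ee_rot': array([-0.146,  0.692, -0.691,  0.146]), 'force': array([-0.74 , -0.156, -0.542]), 'torque': array([ 0.039, -0.028,  0.01 ]), 'grip_width': np.float64(0.999)}
```

View pics/top0.png

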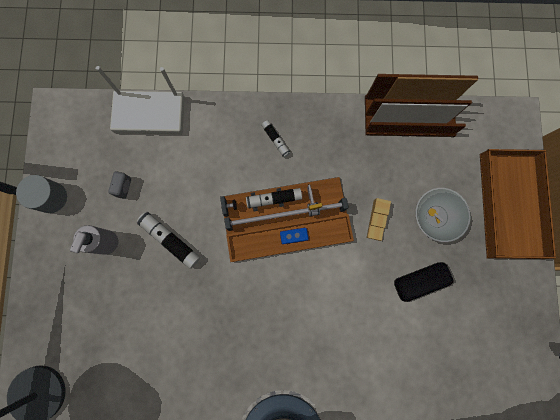

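View pics/scene0.png

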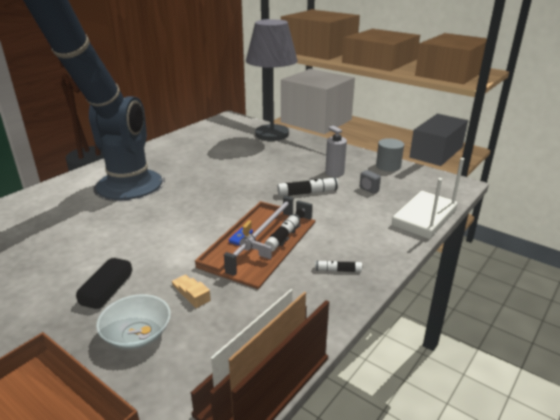

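The rack is centred near top (285,220), with the collar and brass wing near (315,208) and the buffer end on the left at (228,205). There are three torches: (275,198) in the rack, a large one at (168,240) and a small one at (277,139). The one in the rack is the middle-sized. I'll check it in an enlarged crop.

```bash
cat > h.py <<'E'
import numpy as np,cv2
def cam(s):
    R=cv2.Rodrigues(np.array(s["rvec"],float))[0]; t=np.array(s["tvec"],float); return R,t
def onplane(s,u,v,z):
    R,t=cam(s); d=R.T@np.array([(u-s["cx"])/s["fx"],(v-s["cy"])/s["fy"],1]); c=-R.T@t
    return c+d*(z-c[2])/d[2]
def proj(s,p):
    R,t=cam(s); q=R@np.array(p)+t; return s["fx"]*q[0]/q[2]+s["cx"],s["fy"]*q[1]/q[2]+s["cy"]
def load(n): return np.load(f"pics/{n}.npy",allow_pickle=True).item()
def brass(s,box):
    x0,y0,x1,y1=box; h=cv2.cvtColor(s["pixels"],cv2.COLOR_RGB2HSV)[y0:y1,x0:x1].astype(int)
    m=(h[...,0]>=17)&(h[...,0]<=32)&(h[...,1]>110)&(h[...,2]>90)
    n,l,st,c=cv2.connectedComponentsWithStats(m.astype(np.uint8))
    return [(st[i,4],c[i]+[x0,y0]) for i in range(1,n) if st[i,4]>4],m
E
python3 - <<'E'
from h import *
s=load("top0");p=s["pixels"]
cv2.imwrite("pics/crop1.png",cv2.resize(p[170:270,215:360,::-1],None,fx=5.5,fy=5.5,interpolation=cv2.INTER_CUBIC))
print(brass(s,(290,185,345,225))[0])
s=load("scene0");print(brass(s,(225,200,300,265))[0])
# rack base corners: reddish wood mask
s=load("top0");h=cv2.cvtColor(p,cv2.COLOR_RGB2HSV)
m=((h[...,0]<16)&(h[...,1]>110)&(h[...,2]>50)).astype(np.uint8);m[:,:215]=0;m[:,360:]=0;m[:170]=0;m[270:]=0
m=cv2.morphologyEx(m,cv2.MORPH_OPEN,np.ones((3,3),np.uint8))
r=cv2.minAreaRect(cv2.findNonZero(m));b=cv2.boxPoints(r);W=np.array([onplane(s,*q,.012) for q in b]);print(r,b,W.round(3))
print(np.linalg.norm(W-np.roll(W,1,0),axis=1),W.mean(0))
E
```

```text
[(np.int32(46), array([315.15217391, 205.47826087]))]
[(np.int32(68), array([246.79411765, 226.85294118]))]
((286.39190673828125, 218.8513641357422), (65.92399597167969, 125.10762786865234), 80.53767395019531) [[219.2703  196.62163]
 [342.6757  176.05406]
 [353.51352 241.0811 ]
 [230.10812 261.64868]] [[ 0.628  0.186  0.012]
 [ 0.694 -0.161  0.012]
 [ 0.51  -0.189  0.012]
 [ 0.448  0.149  0.012]]
[0.18337481 0.35251876 0.18549981 0.34358116] [ 0.57009541 -0.00346041  0.012     ]
```

View pics/crop1.png

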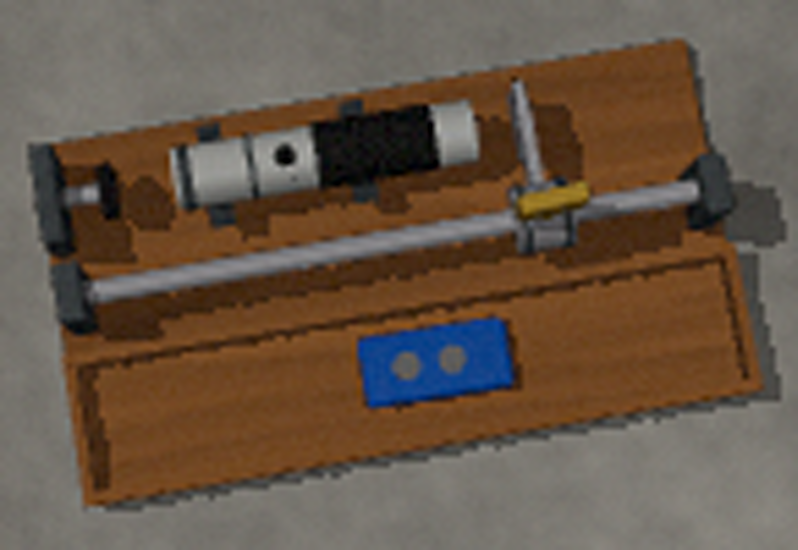

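Crop: the middle torch lies in the V-blocks with its lens to the left at crop (175,178) and its tail at (478,133). The jaw arm is at (518,90), the brass wing at (553,200) along the rod, and the buffer disc at (108,192). The other two torches are clearly larger and smaller and aren't in the rack, so this is the right one.

```bash
cat > w.py <<'E'
from h import *
from cell import status
from scipy.spatial.transform import Rotation as Rn
s=load("top0")
f=lambda u,v,z:onplane(s,215+u/5.5-.4,170+v/5.5-.4,z)
a=f(95,292,.059);b=f(697,192,.059);d=(a-b)/np.linalg.norm(a-b);print("rod",a,b,np.linalg.norm(a-b),"yaw",np.arctan2(-d[0],d[1]))
for k,(u,v,z) in dict(lens=(175,178,.045),tail=(478,133,.045),jaw=(518,90,.06),buf=(112,192,.045),wing=(553,200,.109),w1=(520,208,.109),w2=(588,190,.109)).items():
    q=f(u,v,z);print(k,q.round(4),"rod-coord",((q-b)@d).round(4),"lat",round(float(np.cross(d[:2],(q-b)[:2])),4))
sc=load("scene0")
A=[];B=[]
for S,(u,v) in((s,(315.15,205.48)),(sc,(246.8,226.85))):
    R,t=cam(S);P=np.diag([S["fx"],S["fx"],1]);P[:2,2]=S["cx"],S["cy"];A.append(P@np.c_[R,t]);B.append(np.array([[u],[v]]))
X=cv2.triangulatePoints(A[0],A[1],B[0],B[1]);X=(X[:3]/X[3]).ravel();print("tri",X, "from top z.107",onplane(s,315.15,205.48,.107))
st=status.sense();T=Rn.from_quat(st["ee_rot"]).as_matrix();print("tool axes cols\n",T.round(3),st["tool_pos"])
E
python3 w.py
```

```text
rod [0.54981602 0.14354402 0.059     ] [ 0.60386383 -0.14772423  0.059     ] 0.29624037397269026 yaw 0.18347342375186568
lens [0.6087 0.1074 0.045 ] rod-coord 0.25 lat -0.0513
tail [ 0.6339 -0.0419  0.045 ] rod-coord 0.0986 lat -0.0489
jaw [ 0.6528 -0.0603  0.06  ] rod-coord 0.0771 lat -0.0641
buf [0.6011 0.1382 0.045 ] rod-coord 0.2816 lat -0.0495
wing [ 0.5904 -0.0721  0.109 ] rod-coord 0.0768 lat -0.0006
w1 [ 0.5864 -0.0568  0.109 ] rod-coord 0.0926 lat 0.0006
w2 [ 0.5954 -0.0883  0.109 ] rod-coord 0.0599 lat -0.0025
tri [ 0.59300179 -0.07316962  0.10026281] from top z.107 [ 0.59200623 -0.07231961  0.107     ]
tool axes cols
 [[-0.914 -0.001  0.405]
 [-0.405  0.002 -0.914]
 [ 0.    -1.    -0.002]] [ 0.27307108 -0.61672679  0.23035102]w.py:8: DeprecationWarning: Arrays of 2-dimensional vectors are deprecated. Use arrays of 3-dimensional vectors instead. (deprecated in NumPy 2.0)
  q=f(u,v,z);print(k,q.round(4),"rod-coord",((q-b)@d).round(4),"lat",round(float(np.cross(d[:2],(q-b)[:2])),4))
```

```bash
python3 -m pendant '[[[-1.7,0,-1.2],-1.4],[[-3.4,0,-2.5],-2.8],[[-5.1,0,-3.7],-4.2],[[-6.8,0,-4.9],-5.6],[[-8.5,0,-6.1],-7],[[-10.2,0,-7.4],-8.4],[[-11.9,0,-8.6],-9.8],[[-13.6,0.7,-9.8],-11.2],[[-15.3,1.4,-11.1],-12.6],[[-17.05,2,-12.3],-13.65]]' 0.2 60
python3 -m pendant '[[[0,0,0],0]]'
cat > q.py <<'E'
from h import *
from cell import status
from scipy.spatial.transform import Rotation as Rn
st=status.sense();T=Rn.from_quat(st["ee_rot"]).as_matrix()
yaw=.1835;ry=np.array([-np.sin(yaw),np.cos(yaw),0]);rx=np.array([np.cos(yaw),np.sin(yaw),0])
za=np.arctan2(T[1,2],T[0,2])
F=st["force"];print("t",round(st["time_s"],2),"pos",st["tool_pos"].round(4),"zang-yaw",round(za-yaw,3),"tilt",T[2].round(3),"j",st["joint_positions"].round(2),"w",round(st["grip_width"],3))
print("F rx,ry,z",(F@rx).round(2),(F@ry).round(2),F[2].round(2),"Mz",st["torque"].round(2))
print("1mm rack y in tool units x,z:",(ry@T/30).round(4)[[0,2]],"rack x:",(rx@T/30).round(4)[[0,2]])
d=np.array([.5915,-.0725,.081])-st["tool_pos"];print("to wing tool units",(d@T/.03).round(3))
E
python3 q.py
```

```text
time_s: 1.35
tool_pos: [0.584, -0.0833, 0.1743]
ee_rot: [-0.565, 0.426, -0.425, 0.565]
force: [1.0, -1.5, -0.5]
grip_width: 0.601
time_s: 1.48
tool_pos: [0.5847, -0.0769, 0.1727]
ee_rot: [-0.566, 0.425, -0.421, 0.568]
force: [-0.7, -0.8, -0.3]
grip_width: 0.596
t 1.48 pos [ 0.5847 -0.0769  0.1727] zang-yaw 0.105 tilt [-0.006 -1.    -0.002] j [ 0.47  0.44 -0.54  1.78  0.26  0.99  0.12] w 0.596
F rx,ry,z -0.8 -0.7 -0.27 Mz [-0.07  0.07  0.06]
1mm rack y in tool units x,z: [-0.0331  0.0035] rack x: [0.0035 0.0332]
to wing tool units [-0.057  3.058  0.265]
```

```bash
python3 -m pendant '[[[-0.05,0.7,0.26],0],[[-0.05,1.4,0.26],0],[[-0.05,1.4,0.26],0],[[-0.05,1.4,0.26],0]]'
python3 q.py; python3 - <<'E'
from h import *
from cell import optics
for n,b in(("scene",(210,170,310,270)),("top",(265,150,365,250))):
    s=optics.snapshot(n);np.save(f"pics/{n}1.npy",s,allow_pickle=True)
    c=cv2.resize(s["pixels"][b[1]:b[3],b[0]:b[2],::-1],(400,400),interpolation=cv2.INTER_CUBIC)
    I=c if n=="scene" else np.hstack([I,c])
cv2.imwrite("pics/near1.png",I)
E
```

```text
time_s: 1.98
tool_pos: [0.5917, -0.0739, 0.1308]
ee_rot: [-0.565, 0.425, -0.421, 0.567]
force: [0.1, 0.3, -0.4]
grip_width: 0.6
t 1.98 pos [ 0.5917 -0.0739  0.1308] zang-yaw 0.103 tilt [-0.006 -1.    -0.001] j [ 0.44  0.5  -0.52  1.8   0.3   0.92  0.08] w 0.6
F rx,ry,z 0.13 0.3 -0.42 Mz [ 0.03 -0.03  0.  ]
1mm rack y in tool units x,z: [-0.0332  0.0034] rack x: [0.0034 0.0332]
to wing tool units [-0.038  1.662  0.011]
```

View pics/near1.png

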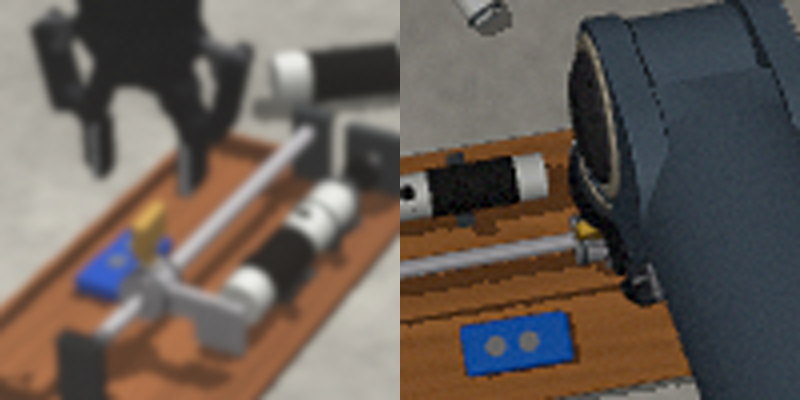

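The scene crop shows both fingertips, at (97,175) and (188,190), straddling the wing at (150,220). I'll go down and close gently.

```bash
python3 -m pendant '[[[-0.04,0.8,0.01],0],[[-0.04,1.65,0.01],0],[[-0.04,1.65,0.01],0],[[-0.04,1.65,0.01],0]]'; python3 q.py
python3 -m pendant '[[[0,0,0],0],[[0,0,0],0],[[0,0,0],0],[[0,0,0],0],[[0,0,0],0],[[0,0,0],0]]' -1 40;python3 q.py
```

```text
time_s: 2.58
tool_pos: [0.5928, -0.0721, 0.0833]
ee_rot: [-0.565, 0.424, -0.422, 0.568]
force: [0.6, 0.2, 0.3]
grip_width: 0.597
t 2.58 pos [ 0.5928 -0.0721  0.0833] zang-yaw 0.104 tilt [-0.005 -1.     0.002] j [ 0.42  0.56 -0.49  1.84  0.34  0.83  0.04] w 0.597
F rx,ry,z 0.63 0.09 0.32 Mz [-0.06 -0.03 -0.08]
1mm rack y in tool units x,z: [-0.0332  0.0034] rack x: [0.0034 0.0332]
to wing tool units [-0.001  0.077 -0.046]
time_s: 3.32
tool_pos: [0.5912, -0.0731, 0.0842]
ee_rot: [-0.566, 0.425, -0.422, 0.566]
force: [-5.3, -1.5, 9.3]
grip_width: 0.111
t 3.33 pos [ 0.5912 -0.0731  0.0842] zang-yaw 0.103 tilt [-0.004 -1.    -0.002] j [ 0.42  0.56 -0.49  1.84  0.34  0.83  0.04] w 0.111
F rx,ry,z -5.49 -0.47 9.27 Mz [-0.31  1.23 -0.01]
1mm rack y in tool units x,z: [-0.0332  0.0034] rack x: [0.0034 0.0332]
to wing tool units [-0.017  0.105  0.017]
```

```bash
python3 -m pendant '[[[0,0,0],0],[[0,0,0],0],[[0,0,0],-0.7],[[0,0,0],-1.4],[[0,0,0],-2.1],[[0,0,0],-2.8]]' -1 80;python3 q.py
python3 -m pendant '[[[0,0,0],-0.8],[[0,0,0],-1.6],[[0,0,0],-2.4],[[0,0,0],-3.2],[[0,0,0],-4],[[0,0,0],-4.8],[[0,0,0],-5.6],[[0,0,0],-6.4],[[0,0,0],-7.2],[[0,0,0],-7.2]]';python3 q.py
```

```text
time_s: 4.08
tool_pos: [0.5911, -0.0732, 0.0843]
ee_rot: [-0.622, 0.337, -0.334, 0.623]
force: [-1.7, -1.3, 1.0]
grip_width: 0.101
t 4.08 pos [ 0.5911 -0.0732  0.0843] zang-yaw 0.398 tilt [-0.004 -1.    -0.002] j [ 0.47  0.57 -0.56  1.83  0.39  0.85  0.29] w 0.101
F rx,ry,z -1.9 -1.0 1.0 Mz [-0.02  0.3  -0.1 ]
1mm rack y in tool units x,z: [-0.0307  0.0129] rack x: [0.0129 0.0307]
to wing tool units [-0.01   0.11   0.025]
time_s: 5.32
tool_pos: [0.591, -0.0732, 0.0843]
ee_rot: [-0.701, 0.085, -0.082, 0.703]
force: [-1.4, 0.1, 0.8]
grip_width: 0.099
t 5.33 pos [ 0.591  -0.0732  0.0843] zang-yaw 1.151 tilt [-0.005 -1.     0.002] j [ 0.59  0.63 -0.75  1.83  0.53  0.9   0.94] w 0.099
F rx,ry,z -1.35 0.34 0.84 Mz [-0.02  0.26  0.06]
1mm rack y in tool units x,z: [-0.0136  0.0304] rack x: [0.0304 0.0136]
to wing tool units [0.011 0.109 0.027]
```

```bash
python3 -m pendant '[[[-0.027,0,0.061],0],[[-0.054,0,0.122],0],[[-0.082,0,0.182],0],[[-0.109,0,0.243],0],[[-0.136,0,0.304],0],[[-0.163,0,0.365],0],[[-0.19,0,0.426],0],[[-0.204,0,0.456],0]]';python3 q.py
python3 -m pendant '[[[-0.014,0,0.03],0],[[-0.027,0,0.061],0],[[-0.041,0,0.091],0],[[-0.054,0,0.122],0],[[-0.068,0,0.152],0],[[-0.082,0,0.182],0],[[-0.095,0,0.213],0],[[-0.109,0,0.243],0],[[-0.122,0,0.274],0],[[-0.136,0,0.304],0]]';python3 q.py
```

```text
time_s: 6.32
tool_pos: [0.5881, -0.0582, 0.0843]
ee_rot: [-0.701, 0.085, -0.082, 0.703]
force: [-0.9, -3.0, 0.2]
grip_width: 0.103
t 6.33 pos [ 0.5881 -0.0582  0.0843] zang-yaw 1.152 tilt [-0.005 -1.     0.002] j [ 0.57  0.62 -0.75  1.84  0.53  0.9   0.91] w 0.103
F rx,ry,z -1.42 -2.83 0.23 Mz [-0.49  0.1   0.01]
1mm rack y in tool units x,z: [-0.0136  0.0304] rack x: [0.0304 0.0136]
to wing tool units [ 0.22   0.107 -0.437]
time_s: 7.58
tool_pos: [0.5863, -0.0486, 0.0843]
ee_rot: [-0.701, 0.085, -0.082, 0.703]
force: [-0.4, -3.5, -0.9]
grip_width: 0.098
t 7.58 pos [ 0.5863 -0.0486  0.0843] zang-yaw 1.151 tilt [-0.005 -1.     0.002] j [ 0.56  0.62 -0.75  1.84  0.53  0.89  0.89] w 0.098
F rx,ry,z -0.99 -3.41 -0.89 Mz [-0.96 -0.13  0.05]
1mm rack y in tool units x,z: [-0.0136  0.0304] rack x: [0.0304 0.0136]
to wing tool units [ 0.354  0.106 -0.734]
```

```bash
python3 -m pendant '[[[-0.014,0,0.03],0],[[-0.027,0,0.061],0],[[-0.041,0,0.091],0],[[-0.054,0,0.122],0],[[-0.068,0,0.152],0],[[-0.082,0,0.182],0],[[-0.095,0,0.213],0],[[-0.109,0,0.243],0],[[-0.122,0,0.274],0],[[-0.136,0,0.304],0]]';python3 q.py
python3 -m pendant '[[[-0.02,0,0.04],0],[[-0.027,0,0.061],0],[[-0.041,0,0.091],0],[[-0.054,0,0.122],0],[[-0.068,0,0.152],0],[[-0.082,0,0.182],0]]';python3 q.py
```

```text
time_s: 8.82
tool_pos: [0.5845, -0.0387, 0.0843]
ee_rot: [-0.701, 0.085, -0.082, 0.703]
force: [0.7, -4.0, -1.8]
grip_width: 0.102
t 8.82 pos [ 0.5845 -0.0387  0.0843] zang-yaw 1.151 tilt [-0.005 -1.     0.002] j [ 0.54  0.61 -0.75  1.85  0.52  0.89  0.87] w 0.102
F rx,ry,z 0.01 -4.02 -1.84 Mz [-0.99 -0.2   0.06]
1mm rack y in tool units x,z: [-0.0136  0.0304] rack x: [0.0304 0.0136]
to wing tool units [ 0.491  0.106 -1.04 ]
time_s: 9.57
tool_pos: [0.5834, -0.0328, 0.0843]
ee_rot: [-0.701, 0.085, -0.082, 0.703]
force: [0.3, -3.8, -1.3]
grip_width: 0.096
t 9.57 pos [ 0.5834 -0.0328  0.0843] zang-yaw 1.151 tilt [-0.005 -1.     0.002] j [ 0.53  0.61 -0.75  1.85  0.52  0.89  0.86] w 0.096
F rx,ry,z -0.44 -3.75 -1.25 Mz [-1.01 -0.23  0.02]
1mm rack y in tool units x,z: [-0.0136  0.0304] rack x: [0.0304 0.0136]
to wing tool units [ 0.574  0.104 -1.224]
```

```bash
python3 -m pendant '[[[-0.014,0,0.03],0],[[-0.02,0,0.045],0],[[-0.027,0,0.06],0],[[-0.034,0,0.076],0],[[-0.041,0,0.091],0],[[-0.048,0,0.106],0],[[-0.054,0,0.122],0]]' | grep force; python3 q.py
python3 -m pendant '[[[-0.014,0,0.03],0],[[-0.02,0,0.045],0],[[-0.027,0,0.06],0],[[-0.034,0,0.076],0]]'|grep force;python3 q.py
```

```text
force: [1.6, -4.0, -2.9]
t 10.45 pos [ 0.5826 -0.0289  0.0843] zang-yaw 1.151 tilt [-0.005 -1.     0.002] j [ 0.53  0.61 -0.75  1.86  0.52  0.89  0.86] w 0.094
F rx,ry,z 0.82 -4.25 -2.94 Mz [-1.03 -0.2   0.07]
1mm rack y in tool units x,z: [-0.0136  0.0304] rack x: [0.0304 0.0136]
to wing tool units [ 0.628  0.104 -1.345]
force: [1.9, -4.1, -2.6]
t 10.95 pos [ 0.5822 -0.0264  0.0843] zang-yaw 1.151 tilt [-0.005 -1.     0.002] j [ 0.52  0.61 -0.75  1.86  0.52  0.89  0.85] w 0.097
F rx,ry,z 1.13 -4.34 -2.58 Mz [-1.01 -0.24  0.07]
1mm rack y in tool units x,z: [-0.0136  0.0304] rack x: [0.0304 0.0136]
to wing tool units [ 0.662  0.105 -1.422]
```

```bash
for i in 1 2 3; do :; done; python3 -m pendant '[[[-0.014,0,0.03],0],[[-0.02,0,0.045],0],[[-0.027,0,0.06],0]]'|grep force
python3 -m pendant '[[[-0.014,0,0.03],0],[[-0.02,0,0.045],0],[[-0.027,0,0.06],0]]'|grep force
python3 q.py
```

```text
force: [0.7, -5.3, -2.9]
force: [1.4, -5.6, -1.8]
t 11.7 pos [ 0.5815 -0.0229  0.0843] zang-yaw 1.151 tilt [-0.005 -1.     0.001] j [ 0.52  0.61 -0.75  1.86  0.52  0.89  0.85] w 0.103
F rx,ry,z 0.37 -5.75 -1.8 Mz [-1.27 -0.35  0.01]
1mm rack y in tool units x,z: [-0.0136  0.0304] rack x: [0.0304 0.0136]
to wing tool units [ 0.712  0.104 -1.529]
```

```bash
python3 -m pendant '[[[-0.014,0,0.03],0],[[-0.02,0,0.045],0],[[-0.027,0,0.06],0]]'|grep force
python3 q.py|head -2
```

```text
force: [1.8, -8.3, -2.5]
t 12.07 pos [ 0.5814 -0.0226  0.0843] zang-yaw 1.15 tilt [-0.004 -1.    -0.001] j [ 0.51  0.61 -0.75  1.86  0.53  0.89  0.84] w 0.101
F rx,ry,z 0.23 -8.48 -2.46 Mz [-1.68 -0.42  0.11]
```

```bash
python3 - <<'E'
from h import *
from cell import optics
s=optics.snapshot("scene")
cv2.imwrite("pics/near2.png",cv2.resize(s["pixels"][175:285,200:340,::-1],None,fx=5.5,fy=5.5,interpolation=cv2.INTER_CUBIC))
E
```

```text
(no output)
```

View pics/near2.png

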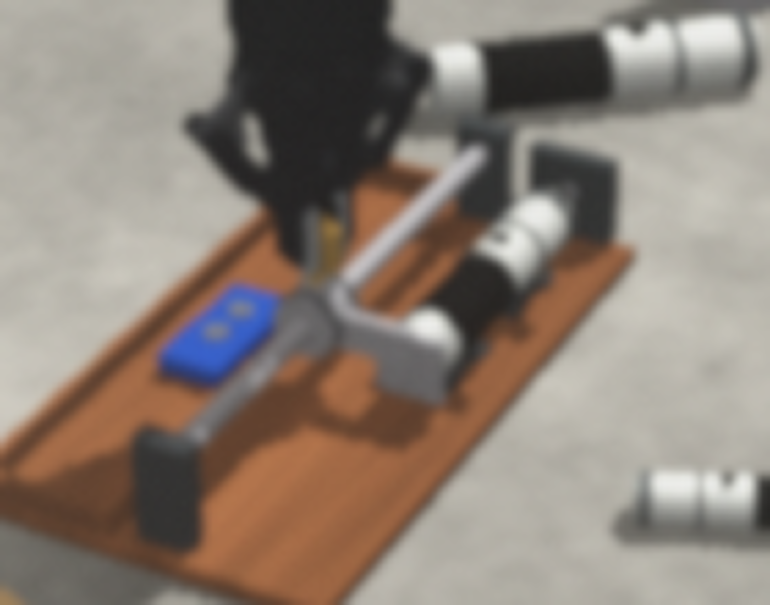

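The jaw is against the torch's tail at (430,335), and the lens end is on the buffer at (570,190). Force is now rising against the buffer spring, so I'll build up to about 14 N at the wrist, including roughly 2 N of collar friction.

```bash
python3 -m pendant '[[[-0.02,0,0.045],0],[[-0.034,0,0.076],0],[[-0.041,0,0.091],0],[[-0.041,0,0.091],0]]'|grep force
python3 q.py
```

```text
force: [1.9, -8.6, -1.7]
t 12.62 pos [ 0.5814 -0.0223  0.0843] zang-yaw 1.149 tilt [-0.002 -1.    -0.004] j [ 0.51  0.61 -0.75  1.86  0.53  0.89  0.84] w 0.103
F rx,ry,z 0.32 -8.76 -1.71 Mz [-1.92 -0.49  0.15]
1mm rack y in tool units x,z: [-0.0137  0.0304] rack x: [0.0304 0.0137]
to wing tool units [ 0.723  0.114 -1.545]
```

```bash
python3 -m pendant '[[[-0.041,0,0.091],0],[[-0.05,0,0.115],0],[[-0.06,0,0.135],0],[[-0.068,0,0.152],0],[[-0.068,0,0.152],0]]'|grep force
python3 q.py
```

```text
force: [2.7, -11.6, -0.2]
t 13.25 pos [ 0.5813 -0.0218  0.0843] zang-yaw 1.146 tilt [-0.    -1.    -0.009] j [ 0.51  0.61 -0.74  1.86  0.53  0.89  0.83] w 0.102
F rx,ry,z 0.56 -11.91 -0.23 Mz [-2.37 -0.58  0.14]
1mm rack y in tool units x,z: [-0.0137  0.0304] rack x: [0.0304 0.0137]
to wing tool units [ 0.733  0.124 -1.558]
```

```bash
python3 -m pendant '[[[-0.068,0,0.152],0],[[-0.075,0,0.167],0],[[-0.082,0,0.182],0.6],[[-0.082,0,0.182],1.3],[[-0.082,0,0.182],2],[[-0.082,0,0.182],2]]'|grep force
python3 q.py
```

```text
force: [2.5, -13.8, -0.9]
t 14.0 pos [ 0.5813 -0.0215  0.0843] zang-yaw 0.932 tilt [ 0.005 -1.    -0.015] j [ 0.46  0.59 -0.69  1.86  0.5   0.87  0.64] w 0.103
F rx,ry,z -0.1 -13.99 -0.92 Mz [-2.7  -0.7  -0.15]
1mm rack y in tool units x,z: [-0.0199  0.0268] rack x: [0.0268 0.0199]
to wing tool units [ 1.054  0.135 -1.375]
```

```bash
python3 -m pendant '[[[-0.119,0,0.161],0.9],[[-0.119,0,0.161],1.9],[[-0.119,0,0.161],2.9],[[-0.119,0,0.161],3.9],[[-0.119,0,0.161],4.9],[[-0.119,0,0.161],5.9],[[-0.119,0,0.161],6.9],[[-0.119,0,0.161],7.8],[[-0.119,0,0.161],8.5],[[-0.119,0,0.161],8.5]]' -1 100|grep force
python3 q.py
```

```text
force: [3.8, -14.4, -1.1]
t 15.25 pos [ 0.5813 -0.0214  0.0844] zang-yaw 0.037 tilt [ 0.022 -1.    -0.005] j [ 0.3   0.53 -0.47  1.87  0.35  0.82 -0.13] w 0.099
F rx,ry,z 1.09 -14.86 -1.12 Mz [-2.71 -0.72 -0.04]
1mm rack y in tool units x,z: [-0.0333  0.0012] rack x: [0.0012 0.0333]
to wing tool units [ 1.735  0.153 -0.042]
```

```bash
python3 -m pendant '[[[0,0,0],0],[[0,0,0],0],[[0,0,0],0],[[0,0,0],0]]' -1 40|grep force;python3 q.py|head -2
python3 -m pendant '[[[0,0,0],0],[[0,0,0],0],[[0,0,0],0],[[0,0,0],0]]' 0.2|grep force;python3 q.py|head -2
```

```text
force: [0.1, -6.7, -0.8]
t 15.75 pos [ 0.5814 -0.0217  0.0844] zang-yaw 0.036 tilt [ 0.022 -1.    -0.005] j [ 0.31  0.53 -0.47  1.87  0.35  0.82 -0.13] w 0.097
F rx,ry,z -1.12 -6.58 -0.81 Mz [-0.79 -0.19  0.04]
force: [0.3, -0.4, -0.5]
t 16.25 pos [ 0.5814 -0.021   0.0845] zang-yaw 0.037 tilt [ 0.021 -1.    -0.004] j [ 0.3   0.53 -0.47  1.87  0.35  0.82 -0.13] w 0.599
F rx,ry,z 0.22 -0.42 -0.54 Mz [-0.02 -0.03  0.  ]
```

```bash
python3 -m pendant '[[[0,-0.7,0],0],[[0,-1.7,0],0],[[0,-3,0],0],[[1,-4,0],0],[[2.5,-4,0],0],[[4.5,-4,0],0],[[6.5,-4,0],0],[[8,-4,0],0],[[8,-4,0],0]]' |grep -E 'force|pos'
python3 - <<'E'
from h import *
from cell import optics
s=optics.snapshot("top");np.save("pics/top3.npy",s,allow_pickle=True)
cv2.imwrite("pics/top3.png",cv2.resize(s["pixels"][170:270,215:360,::-1],None,fx=5.5,fy=5.5,interpolation=cv2.INTER_CUBIC))
o=load("top0")["pixels"].astype(int);d=np.abs(o-s["pixels"]).max(2)>60
n,l,st,c=cv2.connectedComponentsWithStats(d.astype(np.uint8));print([st[i].tolist() for i in range(1,n) if st[i,4]>30])
E
```

```text
tool_pos: [0.6332, -0.2582, 0.2087]
force: [-0.3, 0.3, 0.3]
[[394, 115, 100, 127, 4069], [464, 130, 14, 7, 57], [489, 150, 10, 8, 51], [489, 159, 6, 25, 44], [490, 176, 23, 82, 308], [308, 185, 6, 18, 38], [282, 188, 20, 21, 229], [260, 193, 13, 13, 122], [235, 197, 12, 12, 104], [489, 199, 6, 27, 34], [289, 205, 13, 9, 45], [309, 206, 13, 5, 32], [485, 207, 7, 31, 75], [493, 227, 5, 29, 48], [486, 239, 10, 19, 63], [442, 244, 92, 104, 2242], [506, 259, 23, 69, 307], [456, 352, 49, 67, 1999], [525, 358, 17, 45, 392]]
```

View pics/top3.png

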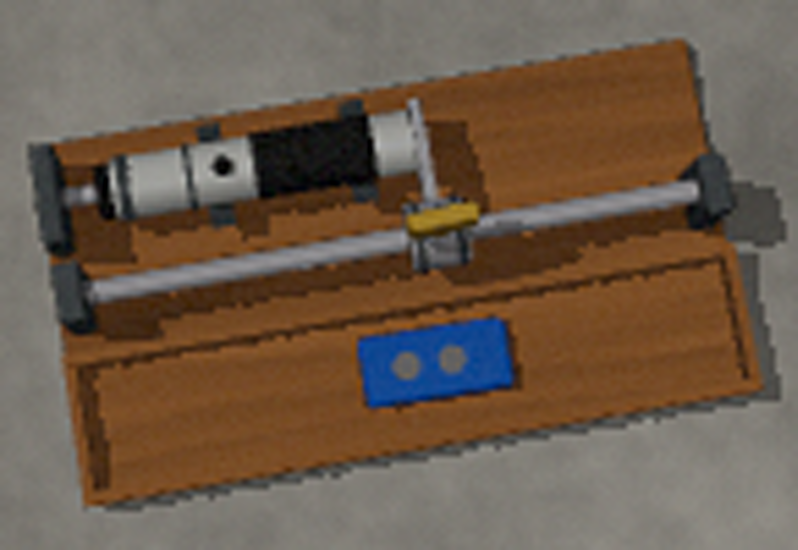

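The torch's lens is on the buffer at (110,188), the jaw is on its tail at (415,140), the wing is back along the rod at (445,218), and the remote hasn't moved.

```bash
python3 -m pendant '[[[0,0,0],0],[[0,0,0],0]]'|grep force; python3 -c "
from cell import ticket; print(ticket.finish_job())"
```

```text
force: [-0.4, 0.9, -0.3]
the job is handed in; nothing more can be done
None
```

I've handed the job in: the torch is clamped against the buffer and the gripper is clear of everything. No verdict was reported.

- **Loosening:** I gripped the wing and turned the screw to about 1.1 rad, judged from the tool's angle.
- **Pushing:** I slid the collar about 52 mm until the torch met the buffer. I then built the push up to about 14 N at the wrist. That is roughly 12 N on the torch, taking off the collar's nominal 2 N of friction.
- **Tightening:** Still pushing, I turned the screw back to about 0.04 rad, with 14.9 N at the wrist at the end. Then I eased off, opened the gripper and moved away, by about 17 s on the clock.

**Last checks:** The final top picture shows the lens on the buffer, the jaw on the torch's tail and the wing lined up with the rod. The remote is where it was. Wrist force after release was about 1 N or less.

**Not confirmed:**
- **Clamping force:** I couldn't measure the force on the torch after letting go. While easing off, with the wing still gripped, the tool moved back about 0.3 mm. I took that as give in the pads. If the collar itself moved, the buffer force would be about 2 N lower, still within 5 to 20 N.
- **Other objects:** The bowl, wedge and case weren't checked one by one, because the arm covered part of the last picture. The arm never went down near them. The dispenser and tape showed no change in that picture.

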